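# Latch the board rack's keeper in front of the small board

## Task

The smallest of the three cutting boards in the rack tends to roll out. With the fingertips, push the sliding keeper along the rack's front rail until its pin drops into the notch in front of that board, without running on past that notch, and take the hand away. Only push the keeper, never pinch it between the fingers, and leave the boards and everything else on the counter where they are.

Things in the scene. Friction and masses are not known exactly. Their poses are not given: they have to be found in the camera images.
- rack: Fixed aluminium cutting-board rack, 310 mm deep (x), 220 mm wide (y), turned by up to 0.3 rad. Origin on the counter under the middle slot's centre; x points away from the robot, y to the left along the front rail, z up. Three slots 60 mm apart along y hold boards upright, their faces square to y. The rail is on the robot's side, at rack x = -125 mm.
- keeper (a joint): Position in m of the grey plastic keeper on the rail: 0 with its pin over the middle notch, growing towards the rack's +y; end stops at -0.088 and 0.088. Notches at -0.06 (right), 0, 0.06 (left); it starts between middle and left. Drag 1 to 2 N on plain rail; within 4 mm of a notch's centre it is pulled in by itself; about 6 N push it out of one.
- post_top (a point): Centre of the top of the keeper's upright post, which is pushed sideways. Post: 20 mm (x) by 16 mm (y, over its rubber pads), from 110 to 167 mm above the counter, at rack x = -113 mm; its rack y equals the keeper's position. Below it is a saddle 54 (x) by 34 mm (y), top 110 mm above the counter, with a short tongue towards the boards.
- notch_mid (a point): Centre of the middle notch at the rail's top, 90 mm above the counter. The flat rail is 44 mm wide (x) and 220 mm long (y); three notches 12 mm wide are cut across its top, one straight in front of each slot, 60 mm apart.
- pad_left (a point): Centre of the face of the black rubber pad on the post's left (+y) face, 20 x 3 x 50 mm (x, y, z), this point being 140 mm above the counter. Push here to move the keeper right (-y of the rack).
- pad_right (a point): Centre of the face of the black rubber pad on the post's right (-y) face, 20 x 3 x 50 mm, this point being 140 mm above the counter. Push here to move the keeper left (+y of the rack).
- pin (a joint): Height in m of the keeper's spring-loaded, roller-tipped steel pin (12 mm cap in front of the post, on the robot's side of it): about 0 while it rides on the plain rail, about -0.0033 when it has dropped into a notch.
- board_small: The smallest board: white plastic disc 120 mm across, 15 mm thick, loose, standing upright in one of the three slots (any). Origin at the disc's centre, 66 mm above the counter; its y axis is the disc's axis. Top at 126 mm.
- board_a: Round bamboo board 160 mm across, 15 mm thick, loose, upright in a slot. Origin at its centre, 91 mm above the counter; its top is at 171 mm, and its front edge is 45 mm behind the rail's centre line.
- board_b: Round bamboo board like board_a, in another slot.
- canister: Small steel canister with toggle latch, 64 mm across, 68 mm tall, loose on the counter before the rack. Origin under its centre.
- owl: Ceramic owl magnet 42 mm across, 57 mm tall, standing loose before the rack. Origin under its centre.
- opener: Red plastic bottle opener 122 mm long, 8 mm thick, lying before the rack. Origin under its middle, x along it.
- mug: Mug 80 mm across, 90 mm tall, loose, left of the rack. Origin under its centre.
- bowl: Bowl 130 mm across, 50 mm tall, loose, right of the rack. Origin under its centre.
- jar: Glass jar 60 mm across, 100 mm tall, loose, right of the rack. Origin under its centre.
- mill: Wooden pepper mill 50 mm across, 130 mm tall, loose, left of the rack. Origin under its centre.
- slot_left (a point): Centre of the left (+y) slot, 65 mm above the counter; the rail's left notch lies 125 mm towards -x of the rack.
- slot_mid (a point): The same for the middle slot.
- slot_right (a point): The same for the right (-y) slot.
Not all that is in view belongs to the job. Leave any black or pink look-alike of the board_small alone.

How it is judged:
At the end, for the whole second after the job is handed in: The keeper stands within 3 mm of the notch in front of the slot that holds the smallest board, with its pin dropped (below -2.0 mm) and at rest; the boards are within 15 mm and the other things within 20 mm of where they began (((horizontal distance between board_small and slot_right below 0.025 m and value of joint keeper between -0.063 and -0.057 m) or (horizontal distance between board_small and slot_mid below 0.025 m and value of joint keeper between -0.003 and 0.003 m) or (horizontal distance between board_small and slot_left below 0.025 m and value of joint keeper between 0.057 and 0.063 m)) and value of joint pin below -0.002 m and velocity of joint keeper between -0.005 and 0.005 m/s and distance of each of board_a, board_b, board_small from where it was at the start of the episode below 0.015 m and distance of each of canister, owl, opener, mug, bowl, jar, mill from where it was at the start of the episode below 0.02 m); the robot touches nothing.
It fails at once if the keeper ran more than 12 mm past the notch in front of the smallest board ((horizontal distance between board_small and slot_left below 0.025 m and value of joint keeper above 0.072 m) or (horizontal distance between board_small and slot_mid below 0.025 m and value of joint keeper below -0.012 m) or (horizontal distance between board_small and slot_right below 0.025 m and value of joint keeper below -0.072 m)).
It fails at once if the keeper's post was pinched between the fingers (contact force between the fingers and post_left_pad above 0.5 N and contact force between the fingers and post_right_pad above 0.5 N).
It fails at once if a board was moved more than 15 mm or lifted (distance of any of board_a, board_b, board_small from where it was at the start of the episode above 0.015 m).
It fails at once if a bystander was moved more than 20 mm or lifted (distance of any of canister, owl, opener, mug, bowl, jar, mill from where it was at the start of the episode above 0.02 m).
It also fails if it takes over 45 s, if anything falls off the work surface, if the arm or the gripper's body presses on something with over 40 N, if the wrist force passes 120 N, or if a joint passes its speed limit or range.

## Robot

A 6-joint arm with a two-finger parallel gripper is mounted at the origin on the work surface. World frame = base frame: x ahead of the robot, y to its left, z up, the work surface at z = 0. Lengths are in m, angles in rad, forces in N, time in s.
With the tool pointing down it reaches from about 0.275 to 1 m from the base axis. Payload 8.4 kg.
Tool frame: the origin (TCP) lies on the centre line of the jaws, within the pads' length; the fingertips stand 17 mm ahead of it and the grasp point (between the pads) lies 2 mm behind it (bot.tcp_to_tips is the y of the fingertips in the tool frame, in m); y points along the fingers, z is the direction in which the jaws open and shut, and the axes are right-handed (so a half turn about y gives the same grasp; the last joint's range is limited). The gripper opens to 85 mm and grips with 20 to 120 N. Pads are 22 mm wide; open, the fingers measure 114 mm over their backs; the gripper's body (76 mm by 85 mm) begins 54 mm behind the grasp point. The pads swing forward as they close: fully open they stand 13 mm farther back than shut.
Start: joints at [1.215, 0.353, 1.633, -0, 1.155, -0.002], TCP at [0.217, 0.586, 0.248] pointing down, gripper open.
Joint ranges: [-2.63, 2.63], [-0.92, 2.1], [0.06, 2.66], [-1.3, 4.44], [0, 2.69], [-3.02, 3.02]. Speed limits (rad/s): [2.22, 2.22, 2.79, 3.14, 3.14, 3.14].

## Interface

Orientations are given as a unit quaternion [x, y, z, w].
In Python, from workcell import bot, hand, kinematics, get_obs, vision, hand_in gives the robot as it stands. The module is installed in compiled form; this text tells all that it offers. Calls block until the motion is done:
- bot.reach(position, orientation): joint-space move of the TCP to a pose.
- bot.servo_line(position, ori=None, velocity=0.15): straight line of the TCP; ori=None keeps the orientation; velocity is the mean speed in m/s.
- bot.goto_joints(angles): joint-space move.
- hand.move_gripper(opening, strength=None): finger opening in m; strength is the grip in N (None keeps the last); returns when the fingers have stopped.
- bot.dwell(seconds).
- kinematics.solve_ik(position, orientation): joint angles nearest the present ones, or None.
- get_obs(): the state.
- vision.read_camera(name): name is "side" or "top"; returns a dict with "frame" (420x560x3 uint8, red, green, blue), "intrinsics" (3x3 intrinsics, pixels), "view" (4x4, takes a point from world to camera coordinates). Camera axes: x right, y down, z forward; pixel columns grow to the right and rows downward; lengths in m; the calibration is good to about 2 mm. A picture is of the moment at which its call begins. There is no depth.
A pose or a line that the arm cannot do raises bot.IKError and nothing moves.
- hand_in(): hands the job in, once; it reports no verdict.
The state is a dict: "time_s": time; "joint_pos": joint angles; "joint_vel": joint speeds; "joint_efforts": joint torques, N m; "position": TCP position; "orientation": TCP orientation; "wrist_force": force on the tool from outside, world axes, zero at the start; "ft_torque": the same for the moment, N m; "gripper_width": finger opening in m.
Only numpy, scipy, OpenCV 4.12 (cv2) and the standard library are available. Lean on these libraries where they do the work, as an engineer would, in place of code of your own. Each camera call takes 0.05 s, during which the arm holds its last target. There are 200 camera calls.

## Working session

There is one attempt and no reset: what is moved stays moved. The work goes in short steps, each a Python script; the robot and the scene stay as the last script left them, time stands still between calls to the robot, and variables do not carry over. Pictures are saved under pics/ and viewed, on a budget of 10 in all, crops included, one or two more only if the job needs it, and the job is handed in when it is done.

```bash
mkdir -p pics; python3 - <<'E'
from workcell import vision,get_obs,bot
import cv2,numpy as np
for n in("top","side"):
    c=vision.read_camera(n);cv2.imwrite(f"pics/{n}0.png",c["frame"][:,:,::-1]);np.savez(f"{n}0.npz",**c)
    V=c["view"];print(n,c["intrinsics"].tolist(),(-V[:3,:3].T@V[:3,3]).round(3),V[2,:3].round(2))
o=get_obs();print(o["time_s"],o["orientation"],bot.tcp_to_tips)
E
```

```text
top [[492.0623387464173, 0.0, 286.81191343070367], [0.0, 492.0623387464173, 214.9123640510376], [0.0, 0.0, 1.0]] [0.452 0.007 1.448] [ 0.1  -0.01 -0.99]
side [[450.98982163519787, 0.0, 282.17112506002377], [0.0, 450.98982163519787, 206.1887991602559], [0.0, 0.0, 1.0]] [ 0.053 -0.822  0.814] [ 0.45  0.68 -0.57]
0.1 [ 0.69653032 -0.12453921  0.12434991 -0.69560951] 0.017
```

View pics/top0.png

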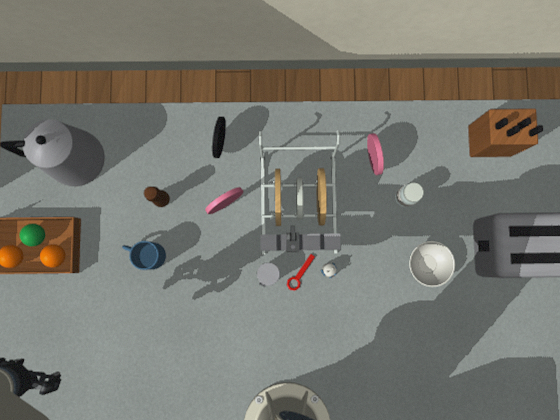

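View pics/side0.png

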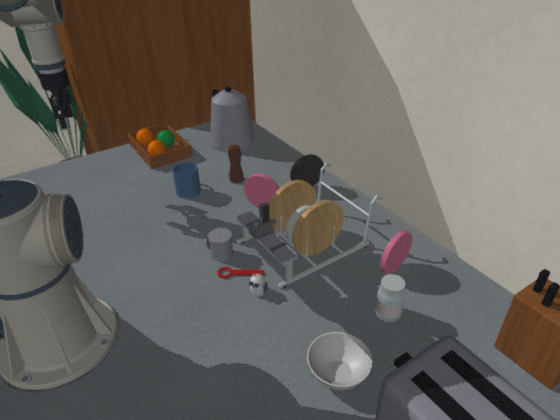

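The top view shows the rack upright at columns 262–340. The white disc is at (299,195) between the bamboo boards at 278 and 322, so it sits in the middle slot. The keeper is near (293,238). I'll zoom in on it.

```bash
python3 - <<'E'
import cv2
a=cv2.imread("pics/top0.png")[160:290,245:355]
b=cv2.imread("pics/side0.png")[170:300,210:390]
a=cv2.resize(a,None,fx=4.6,fy=4.6,interpolation=cv2.INTER_CUBIC)
cv2.imwrite("pics/topz.png",a)
cv2.imwrite("pics/sidez.png",cv2.resize(b,None,fx=4.4,fy=4.4,interpolation=cv2.INTER_CUBIC))
E
```

```text
(no output)
```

View pics/topz.png

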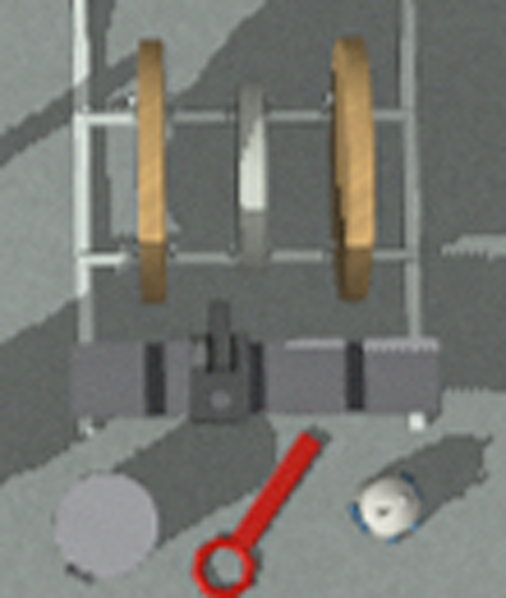

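View pics/sidez.png

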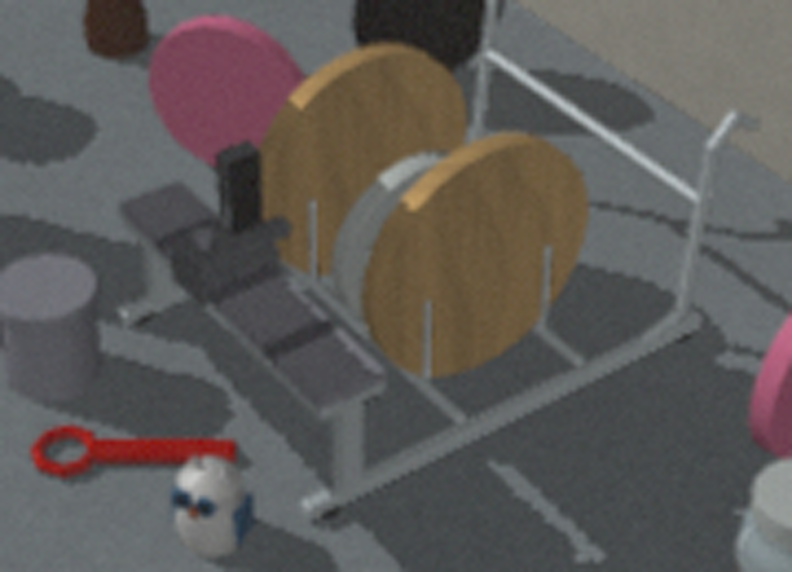

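The crops show notches in the top view at crop x≈154, 256 and 355. The keeper's saddle is centred at about 219, roughly 20 mm left of the middle notch. The white disc is in the middle slot. Next I'll measure from both views.

```bash
cat >h.py <<'E'
import numpy as np,cv2
def ray(c,u,v):
    V=c["view"];R=V[:3,:3];o=-R.T@V[:3,3];d=R.T@np.linalg.solve(c["intrinsics"],[u,v,1.]);return o,d/np.linalg.norm(d)
def plane(c,u,v,z):
    o,d=ray(c,u,v);return o+d*(z-o[2])/d[2]
def tri(r1,r2):
    (o1,d1),(o2,d2)=r1,r2;t=np.linalg.lstsq(np.c_[d1,-d2],o2-o1,rcond=None)[0]
    p,q=o1+d1*t[0],o2+d2*t[1];return (p+q)/2,np.linalg.norm(p-q)
def blobs(g,box,th,amin=8):
    x0,y0,x1,y1=box;m=(g[y0:y1,x0:x1]<th).astype(np.uint8)
    n,l,s,ce=cv2.connectedComponentsWithStats(m)
    return [(ce[i]+[x0,y0],s[i]+[x0,y0,0,0,0]) for i in range(1,n) if s[i,4]>=amin]
E
python3 - <<'E'
from h import *
T,S=[dict(np.load(f"{n}0.npz")) for n in("top","side")]
gt,gs=[c["frame"].max(2).astype(int) for c in(T,S)]
for th in(40,50,60):
    for n,g,b in(("top",gt,(258,222,345,256)),("side",gs,(235,195,300,270))):
        for ce,s in blobs(g,b,th):print(th,n,ce.round(1),s)
np.set_printoptions(linewidth=250)
print(gt[222:254,283:306])
print(gs[198:232,252:282])
# manual pixels
P=lambda u,v,k,o:(o[0]+u/k,o[1]+v/k)
tn=[P(154,378,4.6,(245,160)),P(256,376,4.6,(245,160)),P(355,375,4.6,(245,160))]
for p in tn:print("notch",plane(T,*p,.09).round(4))
r,_=tri(ray(T,*tn[2]),ray(S,*P(305,342,4.4,(210,170))));print("right notch tri",r.round(4),_)
print("saddle",plane(T,245+220/4.6,160+385/4.6,.11).round(4))
E
```

```text
40 side [265.3 213.9] [263 206   6  16  61]
50 side [265.1 213.2] [261 205   8  18 110]
60 top [290.1 236.8] [290 233   2   8   9]
60 top [295.1 236.4] [295 233   2   8   9]
60 top [278.4 242.3] [277 235   4  15  32]
60 top [300.5 241.4] [300 235   2  14  27]
60 top [322.  241.7] [321 235   3  14  37]
60 side [264.4 213.3] [259 203  12  21 157]
60 side [252.  231.3] [249 227   7  11  35]
60 side [268.2 232.1] [265 230   8   5  16]
60 side [260.1 235.8] [257 233   7   6  13]
60 side [282.2 244.4] [281 243   4   4   8]
60 side [275.  247.6] [270 245  10   6  25]
[[101 101 100 103 101 107 101 104 103 101 104 101 105 101 101 101  98 101 100 102 102 104 101]
 [102 101 102  99 104 102 102 100 102 101 103 103 102 102 104 102 102  97 100 101 103 103 102]
 [100 103 105 102 103  98 105  99 103  99 105 101  97 101 104 104 105 103 102 101 101  99 105]
 [ 99  99  99 101  99 102 102  92  87  83  88  90  99 104 101 102 103 100 103 100 100  99  98]
 [103 101  98 100 103 102 102  87  75  79  78  78  96 101  99 101 102 102 102  99 102 105 101]
 [ 99 100 101 101 102 101 105  83  79  82  83  78  95 101 
[... 2188 characters left out ...]
  82  88  91  95 102 132 138 136]
 [140 127 106  84  71  70  68  74  68  78  76  73  72  77  83  84  95 100  99  99 118 141 145]
 [130 105  98  96  87  90  92  92  87  87  88  92  86  89  91  92  99  95 100  99  99 136 145]
 [103  98  96 100  97 103 102  99 101 101 105 101 100 100  96  97  99  99 102 100  99 113 136]]
[[120 119 122 ... 109 106 108]
 [117 119 118 ... 111 111 107]
 [122 119 119 ... 108 110 106]
 ...
 [ 58  60  62 ... 103 102 109]
 [ 57  58  57 ... 105 105 105]
 [ 60  61  55 ... 102 100 107]]
notch [0.5172 0.0181 0.09  ]
notch [ 0.5177 -0.0431  0.09  ]
notch [ 0.5175 -0.1026  0.09  ]
right notch tri [ 0.5192 -0.1037  0.0868] 0.003512639924864075
saddle [ 0.5116 -0.0211  0.11  ]
```

```bash
python3 - <<'E'
from h import *
from workcell import *
from scipy.spatial.transform import Rotation as Rn
T,S=[dict(np.load(f"{n}0.npz")) for n in("top","side")]
print("post top", tri(ray(T,292.8,236),ray(S,264.3,204)), plane(T,292.8,236,.167))
print("notchL,R",plane(T,278.3,242,.09),plane(T,322,242,.09))
# white disc: bright low-saturation blob between the bamboo boards
f=T["frame"].astype(int)[170:222,288:312];m=(f.min(2)>150)&(np.ptp(f,axis=2)<30)
v,u=np.nonzero(m);print("disc",plane(T,u.mean()+288,v.mean()+170,.126))
print(Rn.from_quat(get_obs()["orientation"]).as_matrix().round(2).tolist())
for s in(1,-1):
    R=np.array([[0,-s,0],[0,0,-1],[s,0,0]]).T
    q=Rn.from_matrix(R).as_quat();print(q,[np.round(kinematics.solve_ik([.528,.02,z],q),2) for z in(.25,.14)])
E
```

```text
post top (array([ 0.53066683, -0.02091649,  0.16720811]), np.float64(0.003539376475848771)) [ 0.52911946 -0.02007771  0.167     ]
notchL,R [0.51767571 0.01855594 0.09      ] [ 0.51622325 -0.10209781  0.09      ]
disc [ 0.63634155 -0.04086603  0.126     ]
[[0.94, -0.0, 0.35], [-0.35, -0.0, 0.94], [-0.0, -1.0, -0.0]]
[ 0.5 -0.5  0.5 -0.5] [array([ 0.04,  0.2 ,  1.84, -0.  ,  1.1 ,  0.04]), array([ 0.04,  0.34,  1.93, -0.  ,  0.87,  0.04])]Traceback (most recent call last):
  File "<stdin>", line 13, in <module>
    return _wrapfunc(a, 'round', decimals=decimals, out=out)
    return _wrapit(obj, method, *args, **kwds)
    result = getattr(arr, method)(*args, **kwds)
TypeError: unsupported operand type(s) for *: 'NoneType' and 'float'
```

Checks: the post top triangulates at 167.2 mm high, the notch span is 120.7 mm, and the disc lines up with the middle notch. Keeper is at about +21 mm. I'll approach with the fingers shut, on the left of the post.

```bash
python3 - <<'E'
from h import *
from workcell import *
q=[.5,-.5,.5,-.5]
hand.move_gripper(0.0)
bot.reach([.529,.024,.26],q)
bot.servo_line([.529,.024,.142],velocity=.1); bot.dwell(.3)
F=lambda:np.mean([(bot.dwell(.02),get_obs()["wrist_force"])[1] for _ in range(4)],0)
f0=F();o=get_obs();print(o["time_s"],o["position"].round(4) if hasattr(o["position"],"round") else o["position"],o["gripper_width"],f0)
bot.servo_line([.529,.004,.142],velocity=.03)
y=.004
while y>-.010:
    f=F()-f0;print(round(y,4),f.round(2))
    if f[1]>.7:break
    y-=.001;bot.servo_line([.529,y,.142],velocity=.015)
for n in("top","side"):
    c=vision.read_camera(n);np.savez(f"{n}1.npz",**c)
    im=c["frame"][200:260,250:350] if n=="top" else c["frame"][140:260,200:300]
    cv2.imwrite(f"pics/{n}1.png",cv2.resize(im,None,fx=5,fy=5,interpolation=cv2.INTER_CUBIC)[:,:,::-1])
print(get_obs()["time_s"],get_obs()["position"])
E
```

```text
4.8583 [0.5291 0.024  0.1422] -6.81757383082038e-05 [-0.03299502 -0.30150553  0.13959181]
0.004 [-0.13  0.39 -0.04]
0.003 [-0.33  0.07 -0.34]
0.002 [ 0.21  0.15 -0.12]
0.001 [0.07 0.18 0.25]
0.0 [-0.02  0.52 -0.27]
-0.001 [0.22 1.07 0.23]
7.425 [ 0.5289844  -0.00101216  0.14199278]
```

View pics/side1.png

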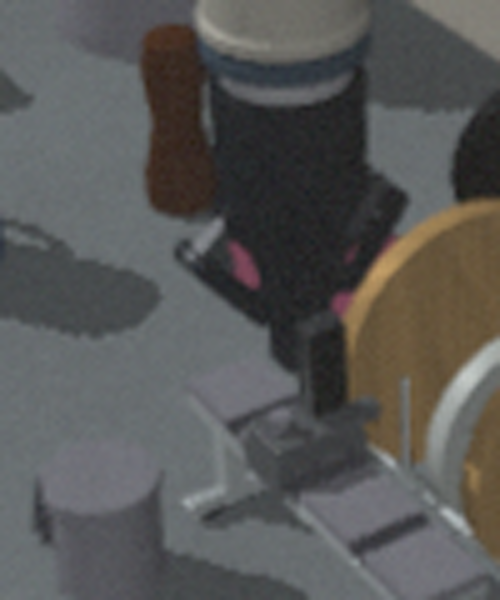

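Light contact was felt at y≈-0.001, as predicted. The side view shows the shut fingers beside the post and clear of the board. I'll push on slowly and watch for the drop in force as the notch pulls the keeper in.

```bash
python3 - <<'E'
from h import *
from workcell import *
f0=np.array([-.03,-.30,.14])
F=lambda:np.mean([(bot.dwell(.02),get_obs()["wrist_force"])[1] for _ in range(4)],0)
bot.servo_line([.529,-.012,.142],velocity=.015)
y=-.012
while 1:
    f=F()-f0;print(round(y,4),f.round(2))
    if y<-.0195 or f[1]>4.5 or (y<-.0155 and f[1]<.4):break
    y-=.001;bot.servo_line([.529,y,.142],velocity=.012)
for n in("top","side"):
    c=vision.read_camera(n);np.savez(f"{n}2.npz",**c)
    im=c["frame"][140:260,200:300]
    if n=="side":cv2.imwrite(f"pics/{n}2.png",cv2.resize(im,None,fx=5,fy=5,interpolation=cv2.INTER_CUBIC)[:,:,::-1])
print(get_obs()["time_s"],get_obs()["position"])
E
```

```text
-0.012 [ 0.11  0.17 -0.  ]
-0.013 [-0.    0.92  0.28]
-0.014 [-0.32  1.39 -0.4 ]
-0.015 [-0.27  1.21 -0.25]
-0.016 [ 0.13  0.56 -0.22]
-0.017 [-0.52  0.11  0.13]
10.0583 [ 0.52901594 -0.01702096  0.14199527]
```

View pics/side2.png

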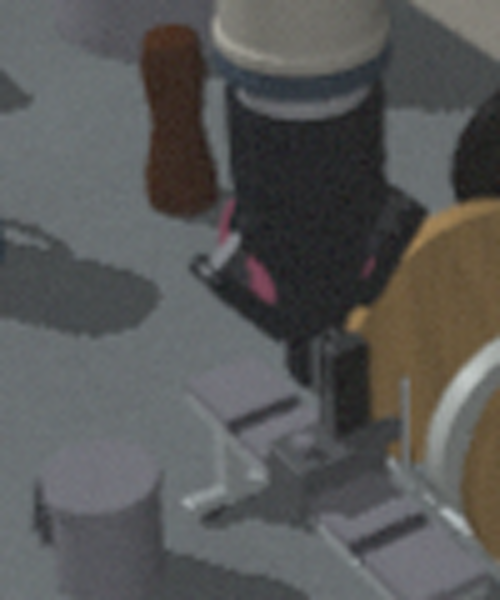

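The force fell to zero at y=-0.017, and a gap shows between fingers and post, so the keeper has probably jumped in. I'll back off and measure it.

```bash
python3 - <<'E'
from h import *
from workcell import *
bot.servo_line([.529,.012,.142],velocity=.08)
bot.servo_line([.529,.012,.26],velocity=.12)
bot.reach([.35,.30,.30],[.5,-.5,.5,-.5])
T=vision.read_camera("top");S=vision.read_camera("side");np.savez("top3.npz",**T);np.savez("side3.npz",**S)
g=T["frame"].max(2).astype(int)
for th in(60,65):
    for ce,s in blobs(g,(258,222,345,256),th):print(th,ce.round(1),s)
np.set_printoptions(linewidth=250);print(g[246:249,270:330]);print(g[226:230,290:312])
a=T["frame"][195:270,245:355];b=S["frame"][185:265,235:315]
a=cv2.resize(a,(660,450)[:2],interpolation=cv2.INTER_CUBIC)
cv2.imwrite("pics/top3.png",a[:,:,::-1])
cv2.imwrite("pics/side3.png",cv2.resize(b,(560,560),interpolation=cv2.INTER_CUBIC)[:,:,::-1])
print(get_obs()["time_s"])
E
```

```text
60 [298.4 237.1] [298 233   3   8  12]
60 [303.2 236.2] [303 233   2   8  10]
60 [278.3 241.9] [277 236   3  14  30]
65 [298.5 236.6] [297 232   5   9  22]
65 [303.5 236.3] [303 233   2   8  15]
65 [278.2 241.9] [277 235   4  15  47]
[[112 112 112 115 114 113  88  60  60  57  63 101 135 146 142 156 164 162 161 162 164 144 119 113  87  82  82 108 129 152 161 158 138  99  97 113  92 105 112 116 111 111 109 133 154 156 155 156 155 157 101  56  86  94 132 156 158 159 155 157]
 [113 112 112 108 113 115  92  63  56  57  64 130 155 160 161 158 156 159 138 132 133 118 109 112  87  96 103 110 119 151 161 160 131 107 111 115  92 105 113 112 109 109 133 156 156 155 155 158 160 161 104  56  88  95 132 156 157 153 159 155]
 [109 112 115 111 109 115  93  65  54  53  88 149 163 160 159 161 140 133 115 111 108 108 112 114 102 111 116 114 107 134 157 146 118 113 115 115  93 105 111 108 134 139 153 155 155 154 157 158 157 162 101  51  82  94 130 153 159 156 156 155]]
[[103  99  98 100  98  95 100  93  82  81  78  80  89 100 101  97 100 104 100 104 103 100]
 [103 103 100 104  99 104 101  94  82  79  79  84  83  96 101 104 102 102 102 103 102 103]
 [104 104 100 102  98 100 100 101  86  83  82  81  83  97 103 103 101 100 101 104 102  97]
 [105 103 101 101 100  98  98 102  84  83  82  83  80  98 104 101 101 101  97 105 101 100]]
13.0917
```

View pics/top3.png

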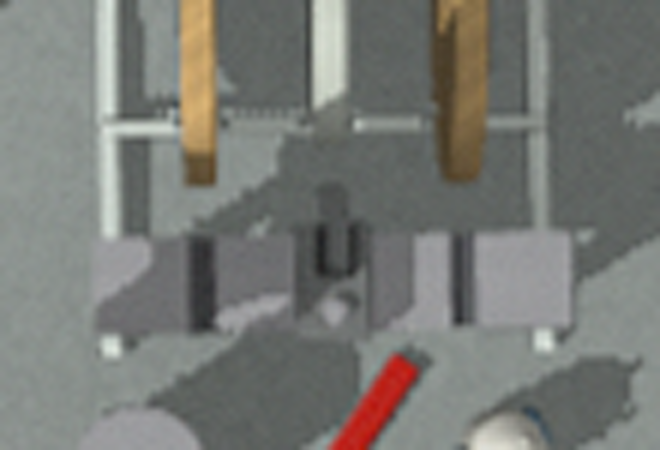

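View pics/side3.png

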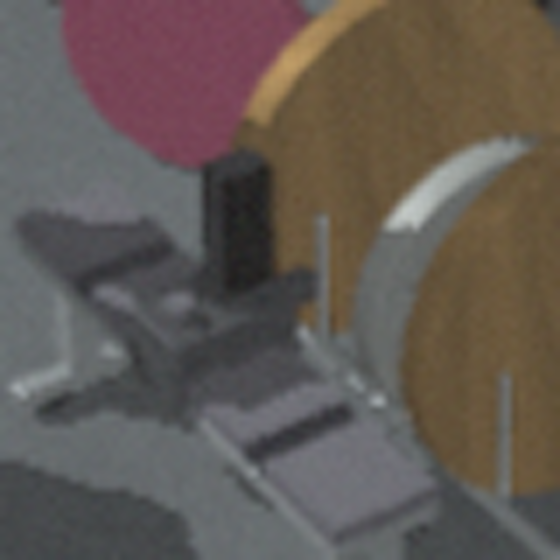

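The post moved about 8.3 px, or 21.6 mm, while the fingers pushed only about 16–17 mm. The last ~4 mm was therefore the notch pulling it in. The saddle's centre (column 300.1) matches the middle notch (columns 300.2–300.4). The boards and other things look undisturbed and the hand is clear.

```bash
python3 -c "
from workcell import hand_in;hand_in()"
```

```text
the job is handed in; nothing more can be done
```

The keeper is in the middle notch, in front of the white disc (the smallest board), and I handed the job in after about 13 s of robot time. I pushed its left rubber pad with the shut fingertips until the notch pulled it in, then moved the hand well clear.

**Before pushing:**
- The post top measured 167.2 mm high, against 167 mm given.
- The outer notches were 120.7 mm apart, against 120 mm given.
- The keeper stood about 21 mm left of the middle notch.

**During the push:** the side force stayed within about 1.4 N, then fell to about zero at the expected place.

**Afterwards:**
- The keeper had moved about 21.6 mm for only 16–17 mm of finger push, so it snapped into the notch by itself.
- In the top view it is centred on the notch to within about 1 mm.
- Nothing looked disturbed in the last pictures: the crops around the rack showed the boards, opener and owl. The mug, bowl, jar and mill were not checked again.

**Less certain:**
- I inferred that the pin dropped from the snap-in and the position; the pictures are too coarse to measure its 3.3 mm drop.
- The force reading was noisy (about ±0.4 N), so the last pictures settled where the keeper stood.
- In both triangulations the two camera rays missed each other by about 3.5 mm, slightly more than the stated 2 mm calibration.

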